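# Dock a crimp applicator on its quick-change plate

### The job

Set the crimp applicator in its mounting plate: push it along the plate, in between the guide rails and fully home against the rear stop, then swing the latch shut across its front by pushing the latch knob. Slide the applicator only, do not lift or tip it, and leave the other things on the bench where they are.

Things in the scene. Friction and masses are not known exactly. Their poses are not given: they have to be found in the camera images.
- mount: Fixed aluminium plate, top 10 mm above the bench. Origin at bench level, z up, +x = the way the applicator goes in (away from the robot, +/-17 deg), +y left. Spans x -137..95, y -108..78 mm. Applicator home: its origin at x 30, y 0 here. A dowel (8 mm thick, 12 high) at x -12.5, y -56 stops the latch.
- rear_stop (a point): Middle of the dark rear stop's face at the plate's top, x 75 mm in the plate's frame. Steel rails 10 mm high lead to it from x 19 to 75 mm, inner faces at y +/-39.2; their mouths flare 18 degrees to y +/-51 at x -16. Two lips on the stop, 11.5 mm above the plate, reach forward to x 67.5; the applicator's tongue slides under them.
- applicator: Loose crimp applicator, steel and grey, 0.6 to 1.2 kg, upright on the plate in front of the rails. Origin: centre of underside; +x to its rear, which goes in first. Base 76 wide, 16 high, flat front edge at x -45 mm, to x 33, rear corners cut 6 mm; tongue 60 wide, 9 high, on to x 45. Frame and ram over x -13..33, up to 68 mm; dials (radius 16.5, at x 2) to 93 mm. Slides under a push of 1.5 to 5 N.
- latch (a joint): Opening of the swing latch, rad: 0 shut (arm across the applicator's front, along the plate's +y), 2.6 wide open; starts 1.85 to 2.25. At angle q the arm points from its pivot along (-sin q, cos q) in the plate's x, y. Takes 1.5 N at the knob, stays where left, stops at 0. Shut, the arm stands 2 mm in front of an applicator that is home.
- latch_pivot (a point): Upright pivot of the latch, at x -25, y -80 mm in the plate's frame; hub 23 mm across. The latch arm is dark steel, 16 mm wide, 88 mm long, its top 24 mm above the bench.
- latch_knob (a point): Point on the axis of the upright black knob at the end of the latch arm, 80 mm from the pivot, 50 mm above the bench. The knob is round, 18 to 19 mm thick, from 28 to 66 mm above the bench.
- micrometer: Micrometer lying flat, 64 x 124 x 17 mm, on the bench left of the work: leave alone. Origin at the centre of its underside.
- hex_key: Small L-shaped hex key lying flat, 93 x 33 x 4 mm, on the bench right of the work near the edge: leave alone. Origin at the centre of its underside.
- oiler: Squeeze oil bottle with a long spout, 42 mm thick, 130 mm high, standing on the bench to the right of the plate's far end: leave alone. Origin at the centre of its base.
- vial: Capped vial, 30 mm thick, 64 mm high, standing on the bench right of the plate: leave alone. Origin at the centre of its base.

How it is judged:
By the outcome, as a careful person would: the job done as asked, in the order asked, and still so for the second after the job is handed in, with the robot touching nothing.
It also fails if it takes over 72 s, if anything falls off the work surface, if the arm or the gripper's body presses on something with over 40 N, if the wrist force passes 120 N, or if a joint passes its speed limit or range.

### The arm

A 6-joint arm with a two-finger parallel gripper is mounted at the origin on a cart in front of the work surface, level with it; the furniture and walls round the work are solid. World frame = base frame: x ahead of the robot, y to its left, z up, the work surface at z = 0. Lengths are in m, angles in degrees, forces in N, time in s.
With the tool pointing down it reaches from about 0.375 to 0.9 m from the base axis. Payload 3.1 kg.
Tool frame: the origin (TCP) lies at the very end of the fingers, on their centre line; the grasp point (between the pads) lies behind it (bot.grip_depth is the z of the grasp point in the tool frame, in m); z points along the fingers, y is the direction in which the jaws open and shut (so a half turn about z gives the same grasp; the last joint's range is limited). The gripper opens to 87 mm and grips with 3 to 60 N. Pads are 19 mm wide; open, the fingers measure 117 mm over their backs; the gripper's body (75 mm by 190 mm) begins 51 mm behind the grasp point.
Start: joints at [57.382, 30.224, 82.088, -0, 67.689, -10.227], TCP at [0.238, 0.578, 0.223] pointing down, gripper open.
Joint ranges: [-176.69, 176.69], [-43.24, 126.21], [12.49, 139.97], [-82, 262], [0, 151.66], [-163.58, 163.58]. Speed limits (degrees/s): [159.86, 159.86, 180, 180, 180, 180].

### API

Orientations are given as a 3x3 rotation matrix whose columns are the frame's x, y, z axes.
In Python, from rig import bot, vision gives the robot as it stands. The module is installed in compiled form; this text tells all that it offers.
- The arm moves only by the shell command python3 -m jog 'ROWS'. ROWS is JSON, a list of rows, each a list of 3 entries, a list of its own where there are three numbers: the shift along the tool's x, y, z in mm, then the turn, a rotation vector about the tool's x, y, z in degrees, then the closure, from 0 (fully open) to 1 (shut). In form: [[[dx, dy, dz], [wx, wy, wz], fingers], ...]. A call has 1 to 12 rows; each row is the pose to reach, as a shift and turn from the pose commanded when the call began, along the tool's axes at that moment; what a row does not reach only later rows make up. A row lasts 1/12 s, in which the tool goes at most 41.7 mm and 7.16 degrees, less where a joint would pass 70% of its speed; a pose out of reach is approached as far as the arm can. A call with a gripper value outside its range is refused whole. The fingers move at their own pace and stop on an object; the grip force is fixed at half the most. Time passes only in rows, so rows that repeat a pose let the fingers close. It gives the time, the measured TCP pose, the force and the opening at its end, in the units of the state.
- bot.read_state(): the state, without advancing time (a new reading comes with each control period).
- vision.capture(name): name is "scene" or "side" or "wrist"; returns the picture (384x512x3 uint8, red, green, blue); there is no depth.
- vision.camera_info(name): a dict with "intrinsics" (3x3 intrinsics, pixels), "dist" ([k1, k2, p1, p2, k3] as OpenCV has them; the pictures are not rectified), "camera_from_world" (4x4, takes a point from world to camera coordinates); the wrist camera has in their place "mount" (4x4, takes a point from camera to tool coordinates, whose origin is the TCP and whose axes are the flange's). Camera axes: x right, y up, looking along -z (the intrinsics and any distortion apply to the point x, -y, -z); pixel columns grow to the right and rows downward; lengths in m; the calibration is good to about 2 mm. A picture is of the moment at which its call begins: read the wrist's pose just before it. camera_info takes no time and is no camera call.
- bot.hand_in(): hands the job in, once; it reports no verdict.
The state is a dict: "time_s": time; "joint_positions": joint angles; "qvel": joint speeds; "tau": joint torques, N m; "position": TCP position; "tcp_rot": TCP orientation; "force": force on the tool from outside, world axes, zero at the start; "moment": the same for the moment, N m; "opening": opening from 0.0 (shut) to 1.0 (fully open).
Only numpy, scipy, OpenCV 4.12 (cv2) and the standard library are available. Lean on these libraries where they do the work, as an engineer would, in place of code of your own. Each camera call takes 0.05 s, during which the arm holds its last target. There are 200 camera calls.

## Working session

There is one attempt and no reset: what is moved stays moved. The work goes in short steps, Python scripts to look and compute and a shell command to move; the robot and the scene stay as the last step left them, time stands still between calls to the robot, and variables do not carry over. Pictures are saved under pics/ and viewed, about 8 in all and at most 12, crops included, and the job is handed in when it is done.

```bash
mkdir -p pics
cat > h.py <<'E'
import numpy as np, cv2
from rig import bot, vision
def cam(name, st=None):
    i=vision.camera_info(name); K=np.array(i["intrinsics"],float); d=np.array(i["dist"],float)
    if "camera_from_world" in i: T=np.array(i["camera_from_world"])
    else:
        W=np.eye(4); W[:3,:3]=np.array(st["tcp_rot"]); W[:3,3]=st["position"]
        T=np.linalg.inv(W@np.array(i["mount"]))
    return K,d,T
def ray(c,uv):
    K,d,T=c; p=cv2.undistortPoints(np.array([[uv]],float),K,d)[0,0]
    R=T[:3,:3].T; return -R@T[:3,3], R@np.array([p[0],-p[1],-1.])
def onz(c,uv,z):
    o,v=ray(c,uv); return o+v*(z-o[2])/v[2]
def proj(c,P):
    K,d,T=c; P=np.atleast_2d(np.array(P,float)); Q=(T[:3,:3]@P.T).T+T[:3,3]
    Q=Q*[1,-1,-1]; return cv2.projectPoints(Q,np.zeros(3),np.zeros(3),K,d)[0][:,0]
def shot(name,f):
    st=bot.read_state(); im=vision.capture(name); cv2.imwrite(f"pics/{f}.png",im[:,:,::-1]); 
    np.save(f"pics/{f}.npy",np.array([*st["position"],*np.ravel(st["tcp_rot"])])); return im,st
def loadcam(name,f):
    a=np.load(f"pics/{f}.npy"); return cam(name,dict(position=a[:3],tcp_rot=a[3:].reshape(3,3)))
E
python3 - <<'E'
from h import *
for n in("scene","side","wrist"):
    im,st=shot(n,n+"0"); c=cam(n,st); print(n,-c[2][:3,:3].T@c[2][:3,3], c[0][0,0])
print(st,bot.grip_depth)
a=[cv2.imread(f"pics/{n}0.png") for n in("scene","side")]
for n,i in zip("ab",a): cv2.imwrite(f"pics/big{n}.png",cv2.resize(i,(800,600)))
E
```

```text
scene [ 0.04552836 -0.79707243  0.97670646] 499.55020434588687
side [-0.09075682  0.16432894  1.20822209] 450.70175168950124
wrist [0.17388273 0.6058144  0.38341797] 324.6075875077822
{'time_s': 0.1, 'joint_positions': array([ 5.73811750e+01,  3.02739838e+01,  8.21497251e+01, -6.87712260e-04,
        6.76903741e+01, -1.02262490e+01]), 'qvel': array([ 0.01619897, -0.13072398, -0.17822066,  0.01507336,  0.05736308,
        0.06558991]), 'tau': array([-7.92696119e-04, -4.40986812e+01, -1.77150017e+01,  6.34558685e-02,
        5.34499018e-02, -7.41232748e-05]), 'position': array([0.23769172, 0.57731175, 0.22166203]), 'tcp_rot': array([[-9.24596961e-01,  3.80945309e-01, -1.06395725e-03],
       [ 3.80946640e-01,  9.24595492e-01, -1.68305994e-03],
       [ 3.42576295e-04, -1.96146304e-03, -9.99998018e-01]]), 'force': array([-0.35452464, -0.49667385,  0.18116151]), 'moment': array([ 0.00492489,  0.06080204, -0.01184731]), 'opening': 0.9967509245559747} -0.0187
```

View pics/biga.png

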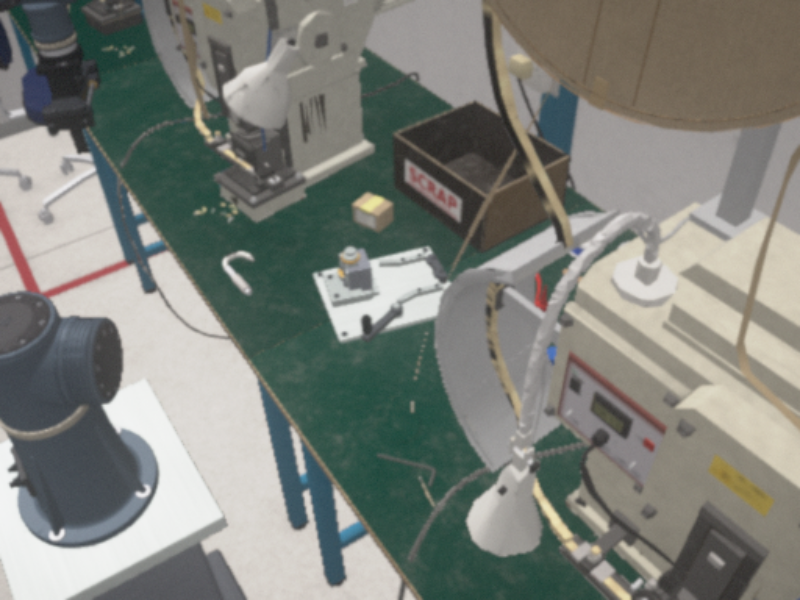

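View pics/bigb.png

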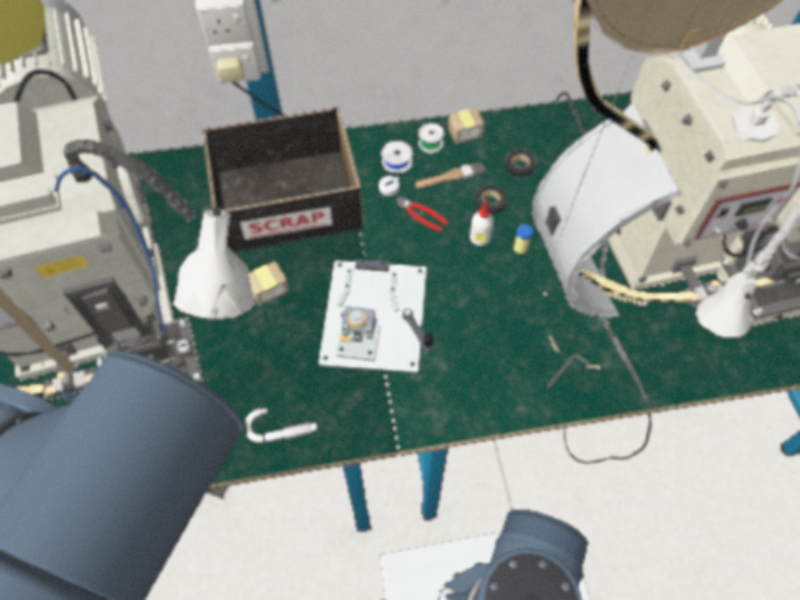

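Scene: the plate is at about (320-450, 250-335). Side: plate corners are near (335,262), (427,267), (418,371), (320,363), the applicator near (357,330), and the latch hub near (409,315) with its knob near (428,340).

Run:
```python
from h import *
s=.64
c=loadcam("side","side0")
P=[onz(c,(u*s,v*s),.01) for u,v in((335,262),(427,267),(418,371),(320,363))]
print(np.round(P,3)); P=np.array(P)
print([np.linalg.norm(P[i]-P[(i+1)%4]) for i in range(4)])
ax=(P[0]+P[1]-P[2]-P[3])[:2]; print("yaw",np.degrees(np.arctan2(ax[1],ax[0])))
for n,z,u in(("appl base top front L",.026,(338,356)),("front R",.026,(376,359)),("hub",.024,(409,315)),("knob",.066,(428,338)),("dial",.1,(359,316)),("vial",.06,(525,232)),("oil",.1,(484,215))): print(n,onz(c,(u[0]*s,u[1]*s),z).round(3))
c2=loadcam("scene","scene0")
for n,z,u in(("knob",.066,(367,318)),("hub",.024,(397,306)),("c",.01,(337,338)),("c",.01,(314,275)),("c",.01,(429,249))): print(n,onz(c2,(u[0]*s,u[1]*s),z).round(3))
print(vision.camera_info("wrist")["mount"])
```

```text
[[ 0.723  0.159  0.01 ]
 [ 0.679 -0.023  0.01 ]
 [ 0.454  0.037  0.01 ]
 [ 0.502  0.215  0.01 ]]
[np.float64(0.18802072265146988), np.float64(0.23343065678478087), np.float64(0.184374073983793), np.float64(0.22831950940369858)]
yaw -14.650361312441014
appl base top front L [0.502 0.18  0.026]
front R [0.484 0.111 0.026]
hub [0.567 0.034 0.024]
knob [0.49  0.013 0.066]
dial [0.538 0.132 0.1  ]
vial [ 0.696 -0.226  0.06 ]
oil [ 0.723 -0.143  0.1  ]
knob [0.499 0.011 0.066]
hub [0.58  0.044 0.024]
c [0.458 0.049 0.01 ]
c [0.506 0.215 0.01 ]
c [0.727 0.155 0.01 ]
[[ 2.30080724e-04  9.66974680e-01  2.54872350e-01  6.99110015e-02]
 [ 9.99999953e-01 -2.74648357e-04  1.39274792e-04  1.72840690e-03]
 [ 2.04675470e-04  2.54872306e-01 -9.66974698e-01 -1.61735702e-01]
 [ 0.00000000e+00  0.00000000e+00  0.00000000e+00  1.00000000e+00]]
```

Run:
```python
from h import *
s=.64;a=loadcam("side","side0");b=loadcam("scene","scene0")
def tri(u,v):
    o1,d1=ray(a,np.array(u)*s);o2,d2=ray(b,np.array(v)*s)
    t=np.linalg.lstsq(np.c_[d1,-d2],o2-o1,rcond=None)[0]
    p,q=o1+d1*t[0],o2+d2*t[1];return ((p+q)/2).round(3),np.linalg.norm(p-q).round(3)
print("lamp neck",tri((215,213),(305,60)),"lamp rim",tri((212,312),(258,125)))
print("knob top",tri((428,338),(367,318)))
R=np.load("pics/wrist0.npy")[3:].reshape(3,3);p=np.load("pics/wrist0.npy")[:3]
print(R.T@(np.array([.53,.095,.222])-p)*1000)
```

```text
lamp neck (array([0.586, 0.323, 0.379]), np.float64(0.003)) lamp rim (array([0.494, 0.357, 0.265]), np.float64(0.006))
knob top (array([0.496, 0.013, 0.063]), np.float64(0.008))
[-4.54002269e+02 -3.34590464e+02  1.62788228e-01]
```

```bash
python3 -m jog '[[[-40,-50,0],[0,0,-2],0],[[-65,-82,0],[0,0,-4],0],[[-90,-113,0],[0,0,-6],0],[[-116,-145,0],[0,0,-7.8],0],[[-141,-177,0],[0,0,-7.8],0],[[-166,-208,0],[0,0,-7.8],0],[[-186,-233,0],[0,0,-7.8],0],[[-206,-258,0],[0,0,-7.8],0],[[-206,-258,0],[0,0,-7.8],0]]'
```

```text
time_s: 0.9
position: [0.3313, 0.2555, 0.2224]
tcp_rot: [[-0.966, 0.258, -0.001], [0.258, 0.966, -0.003], [-0.0, -0.003, -1.0]]
force: [-0.3, 0.4, 0.3]
opening: 0.999
```

```bash
python3 -m jog '[[[-37,-32,0],[0,0,0],0.45],[[-74,-64,0],[0,0,0],0.45],[[-110,-95,0],[0,0,0],0.45],[[-146,-120,0],[0,0,0],0.45],[[-180,-116,0],[0,0,0],0.45],[[-210,-109,0],[0,0,0],0.45],[[-233,-103,0],[0,0,0],0.45],[[-233,-103,0],[0,0,0],0.45],[[-233,-103,0],[0,0,0],0.45]]'
python3 - <<'E'
from h import *
im,st=shot("wrist","w1"); cv2.imwrite("pics/w1b.png",cv2.resize(im[:,:,::-1],(800,600)))
print(st["position"],st["tcp_rot"],st["opening"])
E
```

```text
time_s: 1.65
position: [0.5306, 0.1027, 0.2219]
tcp_rot: [[-0.968, 0.252, -0.001], [0.252, 0.968, 0.0], [0.001, 0.0, -1.0]]
force: [-0.9, 0.4, -0.1]
opening: 0.554
[0.53061052 0.1026849  0.22187479] [[-9.67610753e-01  2.52445221e-01 -9.17460328e-04]
 [ 2.52445007e-01  9.67611182e-01  3.43850218e-04]
 [ 9.74548217e-04  1.01104890e-04 -9.99999520e-01]] 0.5544011331104167
```

View pics/w1b.png

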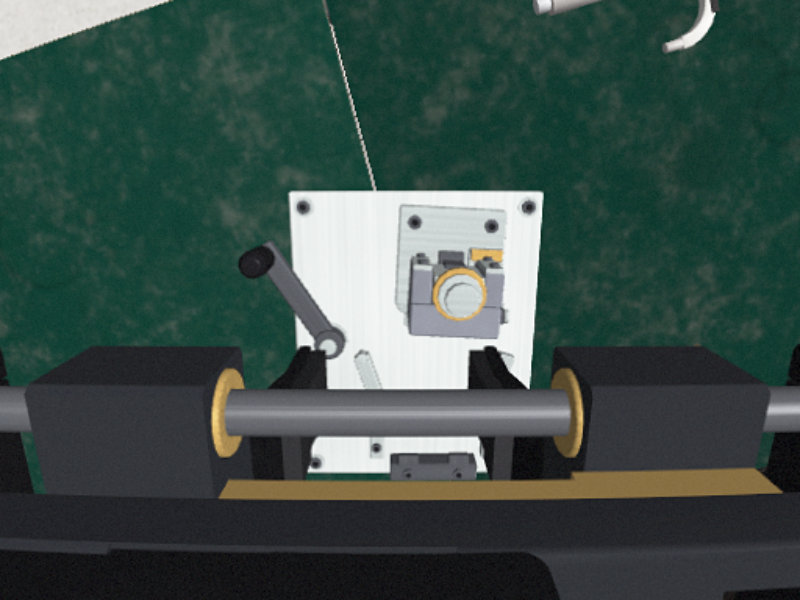

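Wrist view (robot at the top): plate front corners at (290,192) and (543,191), base front corners at (400,205) and (506,210), hub at (329,341), knob at (257,262).

Run:
```python
from h import *
s=.64;c=loadcam("wrist","w1")
f=lambda u,z:onz(c,np.array(u)*s,z)
A,B,C=f((290,192),.01),f((543,191),.01),f((308,473),.01)
S1,S2=f((392,457),.0215),f((475,457),.0215)
print(A,B,C,np.linalg.norm(A-B),np.linalg.norm(A-C))
y=(B-A)[:2];y/=np.linalg.norm(y);x=np.array([y[1],-y[0]]);print("yaw",np.degrees(np.arctan2(x[1],x[0])))
# plate: A=(-137,-108), B=(-137,78)
O=((A+B)/2)[:2]+x*.137+y*.015
O2=f((329,341),.03)[:2]+x*.025+y*.08
print("O",O,O2)
def pl(p): return np.array([(p[:2]-O)@x,(p[:2]-O)@y]).round(4)
for n,u,z in(("hub",(329,341),.028),("C",(308,473),.01),("knob",(255,263),.066),("stopL",(392,455),.0215),("stopR",(475,455),.0215),("fR",(400,205),.026),("fL",(506,210),.026),("dial",(463,298),.103),("backR",(397,300),.026)):
    p=f(u,z);print(n,p.round(4),pl(p))
```

```text
[0.46009016 0.04290791 0.01      ] [0.50550774 0.22070045 0.01      ] [ 0.68494292 -0.01316711  0.01      ] 0.18350189681336698 0.23173944295111362
yaw -14.329899032168312
O [0.619249   0.11242934] [0.61446427 0.11379779]
hub [0.571 0.042 0.028] [-0.0293 -0.0801]
C [ 0.6849 -0.0132  0.01  ] [ 0.0947 -0.1054]
knob [0.4973 0.0197 0.066 ] [-0.0952 -0.12  ]
stopL [0.679  0.0618 0.0215] [ 0.0704 -0.0342]
stopR [0.6961 0.1267 0.0215] [0.071  0.0328]
fR [0.4883 0.1178 0.026 ] [-0.1282 -0.0272]
fL [0.5102 0.1887 0.026 ] [-0.1246  0.0469]
dial [0.5429 0.1404 0.103 ] [-0.081   0.0082]
backR [0.5539 0.0986 0.026 ] [-0.0599 -0.0296]
```

```bash
python3 -m jog '[[[39,21,0],[0,-4,1],0.55],[[78,42,0],[0,-8,2.5],0.55],[[78,42,20],[0,-8,2.5],0.55],[[78,42,55],[0,-8,2.5],0.55],[[78,42,95],[0,-8,2.5],0.55],[[78,42,130],[0,-8,2.5],0.55],[[78,42,160],[0,-8,2.5],0.55],[[78,42,185],[0,-8,2.5],0.55],[[78,42,200],[0,-8,2.5],0.55],[[78,42,205],[0,-8,2.5],0.55],[[78,42,205],[0,-8,2.5],0.55]]'
python3 - <<'E'
from h import *
im,st=shot("wrist","w2");i2=vision.capture("side")
st=bot.read_state();p=st["position"];print(p,st["tcp_rot"],st["force"],st["opening"])
a=im[:,:,::-1]; cv2.imwrite("pics/w2b.png",np.hstack([cv2.resize(a,(400,300)),cv2.resize(i2[120:270,170:370,::-1],(400,300),interpolation=cv2.INTER_CUBIC)]))
E
```

```text
time_s: 2.62
position: [0.4627, 0.163, 0.0167]
tcp_rot: [[-0.947, 0.293, 0.13], [0.29, 0.956, -0.038], [-0.136, 0.001, -0.991]]
force: [-0.6, -0.0, -0.7]
opening: 0.447
[0.46454519 0.16315271 0.01836528] [[-0.94658989  0.29310188  0.13438331]
 [ 0.29066925  0.95607567 -0.03782467]
 [-0.13956709  0.00325664 -0.99020726]] [ 0.92911288 -0.51464634  0.67657075] 0.4490903499806331
```

View pics/w2b.png

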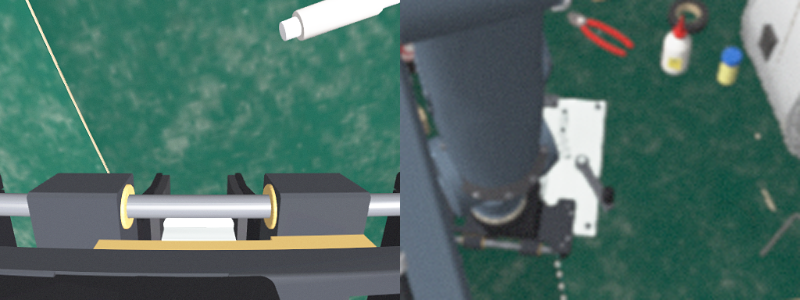

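```bash
python3 -m jog '[[[-8,0,1.1],[0,0,0],0.55],[[-14,0,2],[0,0,0],0.55],[[-18,0,2.5],[0,0,0],0.55],[[-21,0,3],[0,0,0],0.55],[[-24,0,3.4],[0,0,0],0.55],[[-27,0,3.8],[0,0,0],0.55]]'
```

```text
time_s: 3.22
position: [0.4899, 0.1545, 0.0176]
tcp_rot: [[-0.947, 0.294, 0.131], [0.292, 0.956, -0.038], [-0.137, 0.002, -0.991]]
force: [-3.7, 1.1, 2.7]
opening: 0.445
```

```bash
python3 -m jog '[[[-5,-0.5,0.7],[0,0,0],0.55],[[-10,-1,1.4],[0,0,0],0.55],[[-15,-1.5,2.1],[0,0,0],0.55],[[-20,-2,2.8],[0,0,-0.3],0.55],[[-25,-2.5,3.5],[0,0,-0.6],0.55],[[-30,-3,4.2],[0,0,-1],0.55],[[-35,-3.5,4.9],[0,0,-1.3],0.55],[[-40,-4,5.6],[0,0,-1.6],0.55],[[-45,-4.5,6.3],[0,0,-1.9],0.55],[[-50,-5,7],[0,0,-2.2],0.55],[[-55,-5.5,7.7],[0,0,-2.5],0.55]]'
python3 - <<'E'
from h import *
im,st=shot("wrist","w3");i2=vision.capture("scene");cv2.imwrite("pics/sc3.png",i2[:,:,::-1])
print(st["position"])
p=proj(cam("scene"),[[.58,.11,.03]])[0].astype(int);print(p);x,y=p
a=im[:,:,::-1]; cv2.imwrite("pics/w3b.png",np.hstack([cv2.resize(a,(400,300)),cv2.resize(i2[y-48:y+48,x-64:x+64,::-1],(400,300),interpolation=cv2.INTER_CUBIC)]))
E
```

```text
time_s: 4.13
position: [0.5428, 0.1329, 0.0174]
tcp_rot: [[-0.959, 0.252, 0.134], [0.249, 0.968, -0.038], [-0.139, -0.003, -0.99]]
force: [-3.3, 1.2, -1.5]
opening: 0.451
[0.54279364 0.13293748 0.01744548]
[241 181]
```

View pics/w3b.png

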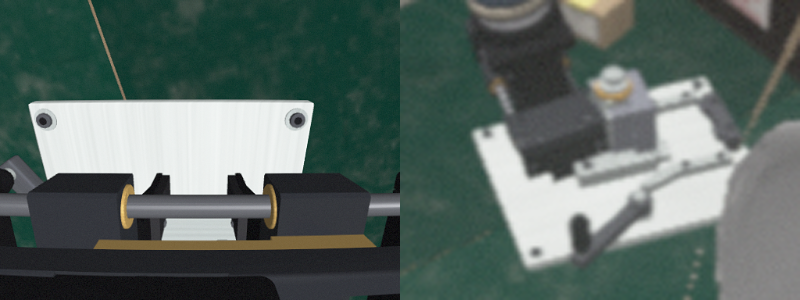

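```bash
python3 -m jog '[[[-5,-0.3,0.7],[0,0,0],0.55],[[-10,-0.6,1.4],[0,0,0],0.55],[[-15,-1,2.1],[0,0,0],0.55],[[-20,-1.3,2.8],[0,0,0],0.55],[[-25,-1.5,3.5],[0,0,0],0.55],[[-30,-1.5,4.2],[0,0,0],0.55],[[-35,-1.5,4.9],[0,0,0],0.55],[[-40,-1.5,5.6],[0,0,0],0.55],[[-40,-1.5,5.6],[0,0,0],0.55]]'
```

```text
time_s: 4.98
position: [0.5835, 0.1211, 0.0178]
tcp_rot: [[-0.958, 0.253, 0.137], [0.25, 0.968, -0.038], [-0.142, -0.002, -0.99]]
force: [-1.1, -0.5, -1.5]
opening: 0.45
```

```bash
python3 -m jog '[[[-2,0,0.3],[0,0,0],0.55],[[-4,0,0.6],[0,0,0],0.55],[[-6,0,0.8],[0,0,0],0.55],[[-8,0,1.1],[0,0,0],0.55],[[-9,0,1.3],[0,0,0],0.55],[[-10,0,1.4],[0,0,0],0.55],[[-10,0,1.4],[0,0,0],0.55]]'; python3 -m jog '[[[-1,0,0.1],[0,0,0],0.55],[[-2,0,0.3],[0,0,0],0.55],[[-2,0,0.3],[0,0,0],0.55]]';python3 -m jog '[[[-1,0,0.1],[0,0,0],0.55],[[-2,0,0.3],[0,0,0],0.55],[[-2,0,0.3],[0,0,0],0.55]]'
```

```text
time_s: 5.57
position: [0.5911, 0.119, 0.0177]
tcp_rot: [[-0.958, 0.252, 0.134], [0.249, 0.968, -0.038], [-0.14, -0.003, -0.99]]
force: [-4.3, -0.0, 1.0]
opening: 0.45
time_s: 5.82
position: [0.5932, 0.1185, 0.0176]
tcp_rot: [[-0.958, 0.252, 0.134], [0.249, 0.968, -0.038], [-0.14, -0.003, -0.99]]
force: [-2.8, 0.9, 1.1]
opening: 0.45
time_s: 6.07
position: [0.5942, 0.1181, 0.0174]
tcp_rot: [[-0.959, 0.252, 0.133], [0.249, 0.968, -0.038], [-0.138, -0.003, -0.99]]
force: [-4.0, 0.2, 3.5]
opening: 0.448
```

```bash
python3 -m jog '[[[-1,0,0.1],[0,0,0],0.55],[[-2,0,0.3],[0,0,0],0.55],[[-2,0,0.3],[0,0,0],0.55]]';python3 -m jog '[[[-1,0,0.1],[0,0,0],0.55],[[-2,0,0.3],[0,0,0],0.55],[[-2,0,0.3],[0,0,0],0.55]]';python3 -m jog '[[[-1,0,0.1],[0,0,0],0.55],[[-2,0,0.3],[0,0,0],0.55],[[-2,0,0.3],[0,0,0],0.55]]'
```

```text
time_s: 6.32
position: [0.5943, 0.1179, 0.0171]
tcp_rot: [[-0.959, 0.252, 0.129], [0.25, 0.968, -0.038], [-0.134, -0.004, -0.991]]
force: [-7.2, 2.2, 3.5]
opening: 0.452
time_s: 6.57
position: [0.5944, 0.1177, 0.0167]
tcp_rot: [[-0.96, 0.252, 0.125], [0.25, 0.968, -0.038], [-0.13, -0.005, -0.991]]
force: [-9.4, 3.6, 4.7]
opening: 0.451
time_s: 6.82
position: [0.5944, 0.1175, 0.0163]
tcp_rot: [[-0.96, 0.252, 0.121], [0.25, 0.968, -0.038], [-0.127, -0.006, -0.992]]
force: [-12.1, 4.6, 6.6]
opening: 0.452
```

```bash
python3 -m jog '[[[-2,0,0],[0,0,0],0.55],[[-4,0,0],[0,0,0],0.55],[[-6,0,0],[0,0,0],0.55],[[-8,0,0],[0,0,0],0.55],[[-8,0,0],[0,0,0],0.55]]'
```

```text
time_s: 7.23
position: [0.5944, 0.117, 0.0159]
tcp_rot: [[-0.962, 0.253, 0.106], [0.25, 0.967, -0.036], [-0.112, -0.009, -0.994]]
force: [-21.7, 10.2, 12.8]
opening: 0.445
```

```bash
python3 -m jog '[[[10,0,-1.4],[0,0,0],0.55],[[25,0,-3.5],[0,0,0],0.55],[[50,0,-8],[0,0,0],0.55],[[60,0,-20],[0,0,0],0.55],[[65,-10,-50],[0,2,0],0.7],[[70,-20,-90],[0,4,0],1],[[70,-30,-130],[0,6,0],1],[[70,-40,-170],[0,8,0],1],[[70,-40,-205],[0,8,0],1],[[70,-40,-210],[0,8,0],1],[[70,-40,-210],[0,8,0],1]]'
python3 - <<'E'
from h import *
im,st=shot("wrist","w4"); cv2.imwrite("pics/w4b.png",cv2.resize(im[:,:,::-1],(800,600)))
print(st["position"],st["tcp_rot"],st["opening"])
E
```

```text
time_s: 8.15
position: [0.5068, 0.1008, 0.2204]
tcp_rot: [[-0.968, 0.253, 0.011], [0.253, 0.968, -0.003], [-0.011, -0.001, -1.0]]
force: [-1.1, 0.4, 0.1]
opening: 0.034
[0.50684227 0.10077257 0.22042173] [[-9.67529750e-01  2.52525180e-01  1.08266384e-02]
 [ 2.52502519e-01  9.67590144e-01 -3.43382441e-03]
 [-1.13428758e-02 -5.88573805e-04 -9.99935494e-01]] 0.03385171099553963
```

View pics/w4b.png

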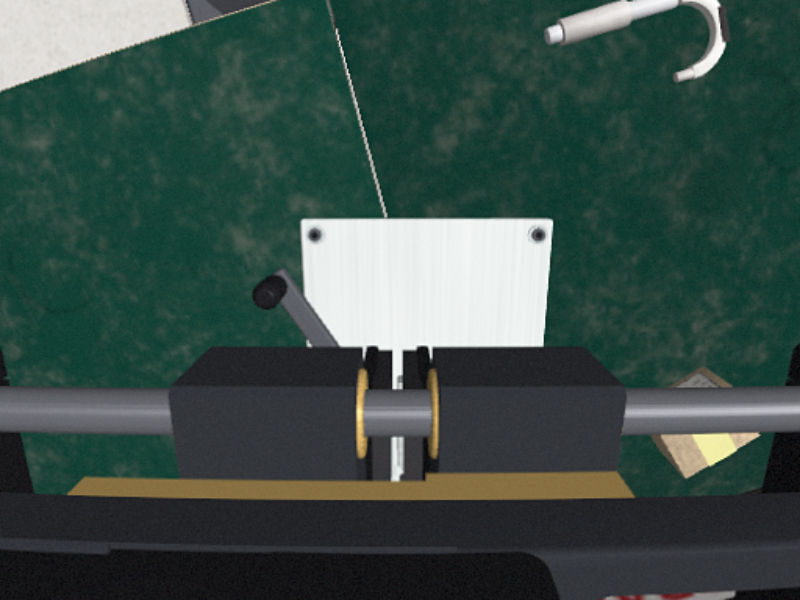

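```bash
python3 -m jog '[[[-4,-40,0],[0,0,0],1],[[-8,-80,0],[0,0,0],1],[[-8,-115,5],[0,0,0],1],[[-8,-126,30],[0,0,0],1],[[-8,-126,65],[0,0,0],1],[[-8,-126,100],[0,0,0],1],[[-8,-126,135],[0,0,0],1],[[-8,-126,160],[0,0,0],1],[[-8,-126,178],[0,0,0],1],[[-8,-126,181],[0,0,0],1],[[-8,-126,181],[0,0,0],1]]'
python3 - <<'E'
from h import *
im,st=shot("wrist","w5"); cv2.imwrite("pics/w5b.png",im[:,:,::-1]);print(st["position"],st["tcp_rot"])
E
```

```text
time_s: 9.12
position: [0.4773, -0.0229, 0.0339]
tcp_rot: [[-0.968, 0.252, -0.006], [0.252, 0.968, -0.002], [0.005, -0.003, -1.0]]
force: [-0.5, -0.8, 0.3]
opening: 0.006
[ 0.47728085 -0.0228568   0.0338668 ] [[-0.96769318  0.25206248 -0.00586664]
 [ 0.25207532  0.96770637 -0.00155157]
 [ 0.0052861  -0.00298028 -0.99998159]]
```

View pics/w5b.png

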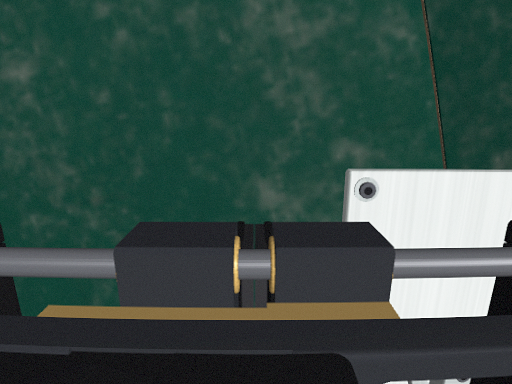

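```bash
python3 -m jog '[[[-9,0,-3],[0,0,0],1],[[-9,8,-3],[0,0,0],1],[[-9,16,-3],[0,0,0],1],[[-9,22,-3],[0,0,0],1],[[-7,27,-3],[0,0,0],1],[[-4,33,-3],[0,0,0],1],[[0,42,-3],[0,0,0],1],[[1,50,-3],[0,0,0],1],[[2,56,-3],[0,0,0],1],[[2,62,-3],[0,0,0],1]]'
```

```text
time_s: 10.0
position: [0.4917, 0.0383, 0.0389]
tcp_rot: [[-0.968, 0.252, -0.002], [0.252, 0.968, -0.003], [0.002, -0.003, -1.0]]
force: [-1.6, -0.7, 0.9]
opening: 0.006
```

```bash
python3 -m jog '[[[0,6,0],[0,0,0],1],[[-1,12,0],[0,0,0],1],[[-2,19,0],[0,0,0],1],[[-5,26,0],[0,0,0],1],[[-8,33,0],[0,0,0],1],[[-11,40,0],[0,0,0],1],[[-16,47,0],[0,0,0],1],[[-22,55,0],[0,0,0],1],[[-22,55,0],[0,0,0],1]]'
python3 - <<'E'
from h import *
i2=vision.capture("scene");cv2.imwrite("pics/sc6.png",i2[:,:,::-1]);print(bot.read_state()["position"])
x,y=241,191
cv2.imwrite("pics/w6b.png",cv2.resize(i2[y-60:y+60,x-80:x+80,::-1],(800,600),interpolation=cv2.INTER_CUBIC))
E
```

```text
time_s: 10.75
position: [0.5309, 0.0859, 0.0392]
tcp_rot: [[-0.968, 0.252, 0.004], [0.252, 0.968, -0.003], [-0.004, -0.002, -1.0]]
force: [-0.1, 0.9, 0.1]
opening: 0.004
[0.53000569 0.08557928 0.03918028]
```

View pics/w6b.png

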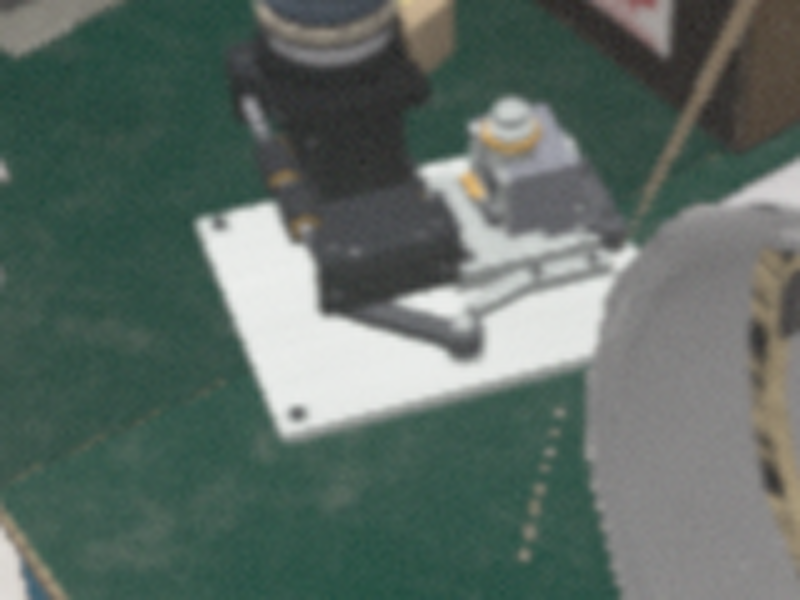

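The latch has swung to roughly 0.8-0.9 rad and the applicator is up against the stop. Next I'll push from the front.

```bash
python3 -m jog '[[[0,-12,0],[0,0,0],1],[[20,-14,0],[0,0,0],1],[[38,-14,0],[0,0,0],1],[[38,10,0],[0,0,0],1],[[38,28,0],[0,0,0],1],[[38,28,0],[0,0,0],1],[[30,27,0],[0,0,0],1],[[22,27,0],[0,0,0],1],[[16,30,0],[0,0,0],1],[[10,34,0],[0,0,0],1],[[10,34,0],[0,0,0],1]]'; python3 -m jog '[[[-5,3,0],[0,0,0],1],[[-10,6,0],[0,0,0],1],[[-15,8,0],[0,0,0],1],[[-20,10,0],[0,0,0],1],[[-25,11.5,0],[0,0,0],1],[[-30,12.5,0],[0,0,0],1],[[-35,13,0],[0,0,0],1],[[-39,14,0],[0,0,0],1],[[-39,14,0],[0,0,0],1]]'
```

```text
time_s: 11.72
position: [0.5268, 0.1195, 0.0385]
tcp_rot: [[-0.967, 0.254, -0.003], [0.254, 0.967, -0.003], [0.002, -0.003, -1.0]]
force: [-1.6, 1.8, -0.6]
opening: 0.006
time_s: 12.47
position: [0.5697, 0.1237, 0.039]
tcp_rot: [[-0.968, 0.252, 0.002], [0.252, 0.968, -0.003], [-0.003, -0.003, -1.0]]
force: [-0.6, -0.7, -0.3]
opening: 0.005
```

```bash
for i in 1; do python3 -m jog '[[[-2,0,0],[0,0,0],1],[[-4,0,0],[0,0,0],1],[[-4,0,0],[0,0,0],1]]'; done; python3 -m jog '[[[-2,0,0],[0,0,0],1],[[-4,0,0],[0,0,0],1],[[-4,0,0],[0,0,0],1]]'; python3 -m jog '[[[-2,0,0],[0,0,0],1],[[-4,0,0],[0,0,0],1],[[-4,0,0],[0,0,0],1]]'
```

```text
time_s: 12.72
position: [0.5721, 0.123, 0.0389]
tcp_rot: [[-0.968, 0.252, -0.0], [0.252, 0.968, -0.003], [-0.0, -0.003, -1.0]]
force: [-1.3, 0.3, 0.6]
opening: 0.008
time_s: 12.97
position: [0.5757, 0.122, 0.0388]
tcp_rot: [[-0.968, 0.252, -0.001], [0.252, 0.968, -0.003], [0.0, -0.003, -1.0]]
force: [-1.2, 1.0, 0.2]
opening: 0.002
time_s: 13.22
position: [0.5762, 0.1213, 0.0384]
tcp_rot: [[-0.968, 0.252, -0.008], [0.252, 0.968, -0.003], [0.007, -0.005, -1.0]]
force: [-7.8, 1.4, 3.3]
opening: 0.007
```

```bash
python3 -m jog '[[[-4,0,0],[0,0,0],1],[[-4,0,0],[0,0,0],1],[[15,0,0],[0,0,0],1],[[40,0,0],[0,0,0],1],[[50,0,-20],[0,0,0],1],[[50,0,-60],[0,0,0],1],[[50,0,-100],[0,0,0],1],[[50,0,-140],[0,0,0],1],[[50,0,-180],[0,0,0],1],[[30,0,-205],[0,0,0],1],[[0,0,-205],[0,0,0],1],[[-30,0,-205],[0,0,0],1]]'; python3 -m jog '[[[0,0,0],[0,0,0],1],[[0,0,0],[0,0,0],1]]'
python3 - <<'E'
from h import *
im,st=shot("wrist","w7"); cv2.imwrite("pics/w7b.png",cv2.resize(im[:,:,::-1],(800,600)))
print(st["position"],st["tcp_rot"],st["force"])
E
```

```text
time_s: 14.22
position: [0.6118, 0.1138, 0.248]
tcp_rot: [[-0.968, 0.251, 0.009], [0.251, 0.968, -0.004], [-0.009, -0.001, -1.0]]
force: [-0.1, -0.3, -0.7]
opening: 0.007
time_s: 14.38
position: [0.6106, 0.1131, 0.244]
tcp_rot: [[-0.967, 0.253, 0.002], [0.253, 0.967, -0.003], [-0.003, -0.003, -1.0]]
force: [-1.3, 0.4, 0.1]
opening: 0.003
[0.6105878  0.11307626 0.24401369] [[-0.96735724  0.25341068  0.0017325 ]
 [ 0.2534039   0.96735459 -0.00339859]
 [-0.00253718 -0.00284863 -0.99999272]] [-1.31089826  0.36105898  0.07554486]
```

View pics/w7b.png

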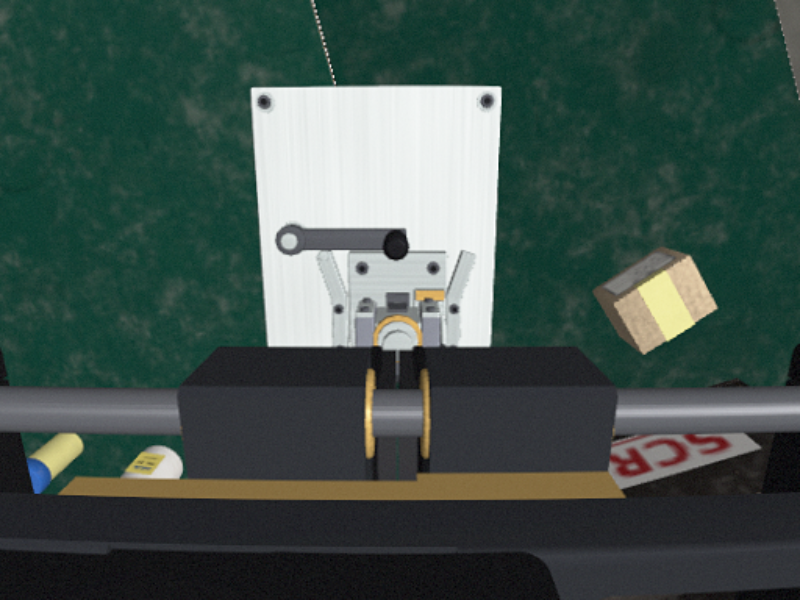

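The latch lies straight across the front, from the hub at (290,240) to the knob at (396,244). The applicator's front edge is parallel to it at row 252. I'll check the numbers.

Run:
```python
from h import *
c=loadcam("wrist","w7");s=.64
f=lambda u,z:onz(c,np.array(u)*s,z)[:2]
A,B=f((251,88),.01),f((501,87),.01);y=(B-A)/np.linalg.norm(B-A);x=np.array([y[1],-y[0]]);O=(A+B)/2+x*.137+y*.015
print(np.degrees(np.arctan2(x[1],x[0])),np.linalg.norm(B-A))
for n,u,z in(("frontR",(350,252),.026),("frontL",(445,252),.026),("hub",(290,239),.028),("knob",(396,246),.066),("arm rear R",(320,250),.024),("arm rear L",(380,250),.024),("dial",(397,334),.103)):
    p=f(u,z)-O;print(n,(p@x*1000).round(1),(p@y*1000).round(1))
print(bot.read_state()["time_s"])
```

```text
-14.588398330363255 0.1838505262372754
frontR -17.2 -35.0
frontL -17.1 36.8
hub -27.5 -79.6
knob -27.8 -0.0
arm rear R -18.4 -58.0
arm rear L -18.4 -12.4
dial 22.1 0.7
14.4333
```

```bash
python3 -c "
from rig import bot
print(bot.hand_in())"
```

```text
the job is handed in; nothing more can be done
None
```

The applicator is home against the rear stop and the latch is shut across its front; I handed the job in at about 14.4 s.

**What I did:** I pushed the base's front edge with two spread fingertips, correcting about 8 mm of sideways offset and 2.5° of yaw on the way in. It stopped dead at the rear stop and did not move under about 25 N. I then swung the latch by pushing its knob with the closed fingers, first from the side, then from the front, until it hit its stop. The arm then backed off and rose clear.

**Last checks, in the plate's frame (wrist camera):**

| Point | Measured (mm) | Expected (mm) |
|---|---|---|
| Applicator front edge, x | -17 | -15 |
| Latch hub, x | -27.5 | -25 |
| Knob, x and y | -27.8, 0.0 | -25, 0 |

- **Offset:** All three read 2 to 3 mm short in x. The hub is fixed, so this is most likely calibration error and not the parts being out of place.
- **Square and shut:** The front edge is square to the plate within the measurement, and the latch arm is parallel to it. I measured a gap of about 1.2 mm between them, where the task gives 2 mm.
- **Not checked:** I did not see the tongue under the stop's lips directly. I did not re-measure the other bench items; the arm was kept clear of them.

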